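Dock the vial rack and press the sunken start key

ROBOT

A 7-joint arm with a two-finger parallel gripper is mounted at the origin on a cart in front of the work surface, level with it; the furniture and walls round the work are solid. World frame = base frame: x ahead of the robot, y to its left, z up, the work surface at z = 0. Lengths are in m, angles in rad, forces in N, time in s.
With the tool pointing down it reaches from about 0.4 to 0.875 m from the base axis. Payload 19.3 kg.
Tool frame: the origin (TCP) lies midway between the tips of the shut fingers; the grasp point (between the pads) lies 19 mm behind it; z points along the fingers, y is the direction in which the jaws open and shut (so a half turn about z gives the same grasp; the last joint's range is limited). The gripper opens to 85 mm and grips with 20 to 120 N. Pads are 22 mm wide; open, the fingers measure 114 mm over their backs; the gripper's body (76 mm by 85 mm) begins 54 mm behind the grasp point. The pads swing forward as they close: fully open they stand 13 mm farther back than shut.
Start: joints at [-1.399, 0.521, -0.036, 1.599, 0.021, 1.021, -0.113], TCP at [0.15, 0.607, 0.231] pointing down, gripper open.
Joint ranges: [-2.91, 2.91], [-0.3, 2.13], [-1.5, 1.42], [0.17, 2.43], [-1.26, 4.41], [0.16, 1.93], [-2.52, 2.52]. Speed limits (rad/s): [1.89, 1.89, 2.39, 2.39, 3.01, 3.01, 3.01].

INTERFACE

Orientations are given as [roll, pitch, yaw] about the fixed x, y, z axes, in that order (R = Rz(yaw) Ry(pitch) Rx(roll)).
In Python, from workcell import telemetry, cams, workorder gives the robot as it stands. The module is installed in compiled form; this text tells all that it offers.
- The arm moves only by the tool apply_moves, never from a script. Its argument "steps" is a list of rows, each a list of 4 numbers: the shift along the tool's x, y, z in cm, then the turn about the tool's z in rad. A call has exactly 10 rows; each row is the pose to reach, as a shift and turn from the pose commanded when the call began, along the tool's axes at that moment; what a row does not reach only later rows make up. A row lasts 1/12 s, in which the tool goes at most 41.7 mm and 7.16 degrees, less where a joint would pass 70% of its speed; a pose out of reach is approached as far as the arm can. A call with a gripper value outside its range is refused whole. "claw" is the closure, from 0 (fully open) to 1 (shut), set as the call begins (left out, the last holds). The fingers move at their own pace and stop on an object; "force" is the grip in N (left out, the last holds). Time passes only in rows, so rows that repeat a pose let the fingers close, or fill a call up. It gives the time, the measured TCP pose, the force and the opening at its end, in the units of the state.
- telemetry.observe(): the state, without advancing time (a new reading comes with each control period).
- cams.grab_frame(name): name is "scene" or "top"; returns a dict with "color" (384x512x3 uint8, red, green, blue), "mtx" (3x3 intrinsics, pixels), "eye" and "orientation" of the camera in the world. Camera axes: x right, y down, z forward; pixel columns grow to the right and rows downward; lengths in m; the calibration is good to about 2 mm. A picture is of the moment at which its call begins. There is no depth.
- workorder.job_done(): hands the job in, once; it reports no verdict.
Trained networks look in the newest picture that a camera, given by its name, has taken for a name from the list of things; names that differ only in an ending like _2 or _b are one class to them, and where a whole thing is asked for, a point or a joint stands for the part that bears it (a point fixed in the world has none). Each returns a list of dicts, best first, with "score" (0 to 1); they miss things now and then, are a little off and sometimes report something else, mostly with a low value. They report only what shows in the picture. A call takes as long as a camera call. They do not tell look-alikes from the thing itself.
- cams.find_in(camera, name): "box" ([left, top, width, height] in pixels, round what is visible of it).
- cams.pinpoint(camera, name): "uv" ([column, row] in pixels: a listed point, or the origin of a listed thing).
The state is a dict: "clock": time; "qpos": joint angles; "qd": joint speeds; "joint_efforts": joint torques, N m; "position": TCP position; "tool_rot": TCP orientation; "force": force on the tool from outside, world axes, zero at the start; "moment": the same for the moment, N m; "grip_width": finger opening in m.
Only numpy, scipy, OpenCV 4.12 (cv2) and the standard library are available. Lean on these libraries where they do the work, as an engineer would, in place of code of your own. Each camera call takes 0.05 s, during which the arm holds its last target. There are 200 camera calls.

TASK

Get the autosampler going: push the white vial rack along its dock with the fingers until it is fully home against the end stop, without lifting it or upsetting its vials. Then reach a fingertip into the round well of the start station, press the sunken round key all the way down, and let it come back up. Do not press the square stop key, pick up nothing, and leave the bottle, the beaker and the tape where they stand.

Things in the scene. Friction and masses are not known exactly. Their poses are not given: they have to be found in the camera images.
- dock: fixed autosampler dock: aluminium plate 116 (x) x 290 (y) x 6 mm with a grey guide rail, 10 mm thick and with its top 26 mm above the worktop, along each long side (92 mm between the rails; they run from y = -100 to +145 mm) and a grey end stop across the +y end, 45 mm high, its inner face at y = +135 mm. Origin: centre of the plate's underside, on the worktop; y = direction in which the rack slides home, z up. The -y end is open
- rack_mid (a point): centre (16 mm above the underside) of the loose white vial rack, 88 (x) x 168 (y) x 32 mm, about 0.2 kg, standing on the dock plate (underside 6 mm above the worktop) between the rails with 2 mm play each side; its axes are about parallel to the dock's. Its -y end wall is flat, 88 mm wide and 32 mm high, 84 mm from the centre. It starts about 45 to 75 mm short of the end stop; when home its centre is at y = +51 mm in the dock's frame. It slides with a few newtons
- start_well (a point): start station: fixed grey block 84 x 84 x 50 mm with a ROUND well of 50 mm diameter in its top, and a white round key of 30 mm diameter in the middle of it. This point: centre of the well's mouth, level with the top of the block (50 mm above the worktop); z up. The key's top is 20 mm below this point at rest and 26 mm below when fully down; the well's floor around the key is 30 mm below it
- stop_well (a point): stop station: the same grey block, but with a SQUARE well (46 mm wide, sides parallel to the block's) and a white square key of 27 mm; this point: centre of the well's mouth, 50 mm above the worktop. Not to be pressed. The two stations may have changed places
- start_key (a joint): travel of the round start key in m: 0 up, 0.006 fully down; spring, about 2.3 N to begin to move and 5 N fully down; it comes back by itself
- stop_key (a joint): travel of the square stop key in m, same spring; 0 up, 0.006 fully down
- dropper_bottle: bystander: small amber dropper bottle, 30 mm diameter, 75 mm tall, loose, upright; origin at the centre of its underside
- beaker: bystander: small empty beaker, about 50 mm wide, 56 mm tall, loose, upright; origin at the centre of its underside
- tape_roll: bystander: roll of tape lying flat, 82 mm diameter, 19 mm high, loose; origin at the centre of its underside
- vial_a: screw-cap sample vial, 20 mm diameter, 48 mm tall, loose in a cell of the rack (it stands 22 mm out of the rack); origin at the centre of its underside
- vial_b: screw-cap sample vial, 20 mm diameter, 48 mm tall, loose in a cell of the rack (it stands 22 mm out of the rack); origin at the centre of its underside
- vial_c: screw-cap sample vial, 20 mm diameter, 48 mm tall, loose in a cell of the rack (it stands 22 mm out of the rack); origin at the centre of its underside
- vial_d: screw-cap sample vial, 20 mm diameter, 48 mm tall, loose in a cell of the rack (it stands 22 mm out of the rack); origin at the centre of its underside
- rack: the same vial rack; origin at the centre of its underside
Mind the look-alikes: they are no part of the job. What is shaped like the part that bears start_well but pink or yellow is not meant.

How it is judged:
By the outcome, as a careful person would: the job done as asked, in the order asked, and still so for the second after the job is handed in, with the robot touching nothing.
It also fails if it takes over 46 s, if anything falls off the work surface, if the arm or the gripper's body presses on something with over 40 N, if the wrist force passes 120 N, or if a joint passes its speed limit or range.

## Working session

There is one attempt and no reset: what is moved stays moved. The work goes in short steps, Python scripts to look and compute and a tool call to move; the robot and the scene stay as the last step left them, time stands still between calls to the robot, and variables do not carry over. Pictures are saved under pics/ and viewed, about 8 in all and at most 12, crops included, and the job is handed in when it is done.

Besides the shell and the picture viewer there is one more tool, called after "Emit:" by a JSON object that holds its "op" and its "data", one argument or row to a line. apply_moves: Moves the arm, as the interface text tells. Its arguments: {"type":"object","properties":{"steps":{"type":"array"},"claw":{"type":"number"},"force":{"type":"number"}},"required":["steps"]}

```bash
mkdir -p pics; cat > h.py <<'E'
import numpy as np, cv2
from scipy.spatial.transform import Rotation as R
from workcell import telemetry, cams, workorder
def rot(o):
    o=np.array(o,float)
    if o.shape==(3,3): return o
    return R.from_euler('xyz',o).as_matrix() if o.size==3 else R.from_quat(o).as_matrix()
def ray(f,uv,z):
    d=rot(f['orientation'])@np.linalg.inv(f['mtx'])@[uv[0],uv[1],1]
    e=np.array(f['eye']); return e+d*(z-e[2])/d[2]
def proj(f,p):
    q=np.array(f['mtx'])@rot(f['orientation']).T@(np.array(p)-f['eye']); return q[:2]/q[2]
E
python3 - <<'E'
from h import *
s=telemetry.observe(); print(s['clock'],s['position'],s['tool_rot'],s['grip_width'],s['force'])
Z=dict(dock=0,rack_mid=.022,start_well=.05,stop_well=.05,dropper_bottle=0,beaker=0,tape_roll=0,vial_a=.01,rack=.006)
for c in('scene','top'):
    f=cams.grab_frame(c); cv2.imwrite(f'pics/{c}0.png',f['color'][:,:,::-1]); print(c,f['eye'],f['orientation'],f['mtx'][0])
    for n,z in Z.items():
        for r in cams.pinpoint(c,n)[:4]: print(n,round(r['score'],2),np.round(r['uv']),ray(f,r['uv'],z).round(4))
E
```

```text
0.0 [0.14962982 0.60649792 0.23073903] [-3.14048455e+00  1.00475650e-04  2.89975936e+00] 0.08513934150112575 [-0.03840168  0.1690694   0.47972673]
scene [-0.53311339  0.82537235  0.70806628] [-2.02436416 -0.00894546 -2.15999415] [479.90449438   0.         258.23901463]
dock 0.92 [327. 199.] [ 0.4721 -0.1202  0.    ]
rack_mid 0.57 [328. 188.] [ 0.4972 -0.1443  0.022 ]
start_well 0.97 [236. 210.] [0.4877 0.212  0.05  ]
start_well 0.64 [263. 176.] [0.6414 0.0153 0.05  ]
dropper_bottle 0.78 [234. 204.] [0.6043 0.15   0.    ]
beaker 0.63 [188. 212.] [0.6359 0.2933 0.    ]
tape_roll 0.58 [328. 172.] [ 0.6266 -0.2561  0.    ]
tape_roll 0.44 [237. 210.] [0.565  0.1627 0.    ]
vial_a 0.66 [324. 187.] [ 0.5262 -0.1539  0.01  ]
vial_a 0.64 [324. 200.] [ 0.4561 -0.0896  0.01  ]
vial_a 0.58 [310. 199.] [ 0.4842 -0.0585  0.01  ]
vial_a 0.45 [317. 192.] [ 0.5104 -0.1079  0.01  ]
rack 0.63 [326. 195.] [ 0.4851 -0.1263  0.006 ]
rack 0.47 [330. 174.] [ 0.6013 -0.2427  0.006 ]
top [0.33985097 0.07563569 1.17234777] [-2.92217905e+00 -1.98378299e-03 -1.56398730e+00] [428.55895398   0.         254.52268059]
rack_mid 0.96 [328. 239.] [ 0.4745 -0.1238  0.022 ]
start_well 0.89 [200. 235.] [0.4796 0.2163 0.05  ]
start_well 0.63 [123. 149.] [0.7127 0.437  0.05  ]
start_well 0.62 [274. 175.] [0.6439 0.0219 0.05  ]
stop_well 0.81 [128. 230.] [0.4912 0.4089 0.05  ]
dropper_bottle 0.61 [235. 181.] [0.6377 0.1299 0.    ]
tape_roll 0.66 [129. 233.] [0.49   0.4196 0.    ]
tape_roll 0.65 [372. 188.] [ 0.6213 -0.2564  0.    ]
vial_a 0.66 [174. 183.] [0.6275 0.3016 0.01  ]
vial_a 0.63 [310. 250.] [ 0.445  -0.0758  0.01  ]
vial_a 0.59 [304. 240.] [ 0.4724 -0.0604  0.01  ]
vial_a 0.46 [322. 230.] [ 0.499 -0.11   0.01 ]
rack 0.76 [326. 236.] [ 0.4831 -0.1213  0.006 ]
```

View pics/top0.png

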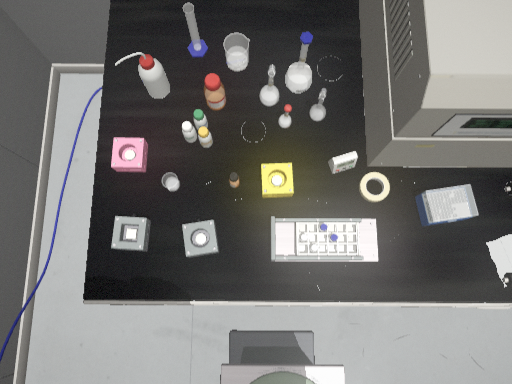

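View pics/scene0.png

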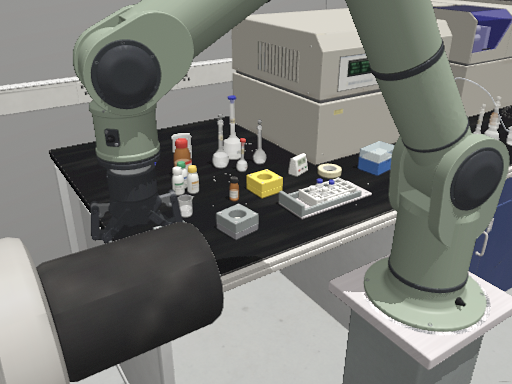

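The top view shows the grey round-well station at (200,238), the grey square-well station at (131,233), and the dock at (271–378, 218–262). The yellow and pink stations are decoys. In the scene view, the yellow block and the dock stand clear of each other. I'll zoom in on the dock next.

```bash
python3 - <<'E'
import cv2,numpy as np
a=cv2.imread('pics/top0.png')[205:275,260:390]; b=cv2.imread('pics/scene0.png')[165:225,270:380]
a=cv2.resize(a,(780,420),interpolation=3); b=cv2.resize(b,(330,180),interpolation=3)
c=cv2.imread('pics/top0.png')[205:265,100:230]; c=cv2.resize(c,(390,180),interpolation=3)
o=np.zeros((600,780,3),np.uint8);o[:420]=a;o[420:,:330]=b;o[420:,340:730]=c
cv2.imwrite('pics/crop.png',o)
E
```

```text
(no output)
```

View pics/crop.png

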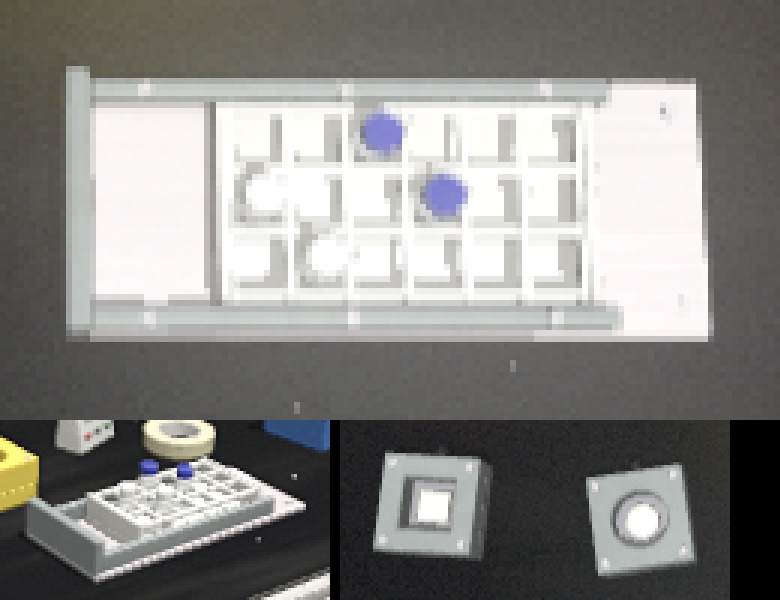

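The crop shows the dock's end stop at the left (+y world) and its open end at the right. The rack's near wall is at crop x≈592 and its far wall at ≈215. There are two blue-capped and two white-capped vials.

```bash
python3 - <<'E'
from h import *
f=cams.grab_frame('top')
P=lambda x,y,z:ray(f,(260+(x+.5)/6-.5,205+(y+.5)/6-.5),z).round(4)
for n,a in dict(plateRT=(697,80,.006),plateRB=(713,340,.006),stopTL=(66,67,.045),stopBL=(66,330,.045),stopinTL=(91,70,.045),stopinBL=(91,330,.045),
 rackRT=(594,104,.038),rackRB=(588,302,.038),rackLT=(216,104,.038),rackLB=(216,300,.038),railTopIn=(300,101,.026),railTopIn2=(600,101,.026),railBotIn=(300,308,.026),railBotIn2=(600,308,.026)).items(): print(n,P(*a))
# round well: rim ellipse centre in crop (642,520) of 3x
Q=lambda x,y,z:ray(f,(100+(x-340+.5)/3-.5,205+(y-420+.5)/3-.5),z).round(4)
print('rim',Q(642,518,.05),'key',Q(642,521,.03),'corners',[Q(*c,.05) for c in((587,478),(681,464),(694,562),(602,575))])
for n in('start_well',):
  for c in('scene','top'):
    g=cams.grab_frame(c)
    for r in cams.pinpoint(c,n)[:1]: print(c,r,ray(g,r['uv'],.05))
E
```

```text
plateRT [ 0.5346 -0.2594  0.006 ]
plateRB [ 0.4164 -0.2601  0.006 ]
stopTL [0.532  0.0319 0.045 ]
stopBL [0.4162 0.0321 0.045 ]
stopinTL [0.5307 0.0208 0.045 ]
stopinBL [0.4163 0.0212 0.045 ]
rackRT [ 0.5181 -0.2037  0.038 ]
rackRB [ 0.4304 -0.197   0.038 ]
rackLT [ 0.5169 -0.0352  0.038 ]
rackLB [ 0.4302 -0.034   0.038 ]
railTopIn [ 0.5204 -0.0742  0.026 ]
railTopIn2 [ 0.5214 -0.2094  0.026 ]
railBotIn [ 0.4279 -0.0723  0.026 ]
railBotIn2 [ 0.4288 -0.2051  0.026 ]
rim [0.4724 0.2165 0.05  ] key [0.4721 0.2189 0.03  ] corners [array([0.5074, 0.2661, 0.05  ]), array([0.5204, 0.1837, 0.05  ]), array([0.4345, 0.17  , 0.05  ]), array([0.4227, 0.2494, 0.05  ])]
scene {'uv': [262.8, 177.2], 'score': 0.88} [0.63046592 0.02274029 0.05      ]
top {'uv': [198.4, 235.8], 'score': 0.88} [0.47642341 0.22168199 0.05      ]
```

Emit:
{"op": "apply_moves", "data": {
  "steps": [
    [-3,-1.8,0,0.09],
    [-6,-3.6,0,0.18],
    [-9,-5.4,0,0.27],
    [-12,-7.2,0,0.36],
    [-15,-9,0,0.45],
    [-18,-10.8,0,0.54],
    [-21,-12.6,0,0.63],
    [-24,-14.4,0,0.72],
    [-27,-16.2,0,0.81],
    [-30,-18,0,0.9]
  ],
  "claw": 1,
  "force": 40
}}

```text
clock: 2.08
position: [0.3988, 0.3589, 0.2316]
tool_rot: [3.141, -0.0, 1.995]
force: [-0.3, 0.4, 0.1]
grip_width: -0.0001
```

Emit:
{"op": "apply_moves", "data": {
  "steps": [
    [-3.2,-1,0,0.05],
    [-6.4,-2,0,0.1],
    [-9.6,-3,0,0.15],
    [-12.8,-4,0,0.2],
    [-16,-5,0,0.25],
    [-19.2,-6,0,0.3],
    [-22.4,-7,0,0.35],
    [-25.6,-8,0,0.4],
    [-28.8,-9,0,0.43],
    [-32,-10,0,0.43]
  ]
}}

```text
clock: 2.92
position: [0.44, 0.0261, 0.2316]
tool_rot: [3.141, -0.0, 1.568]
force: [0.9, -0.4, -0.0]
grip_width: 0.0001
```

Emit:
{"op": "apply_moves", "data": {
  "steps": [
    [-3,0.4,0,0],
    [-6,0.8,0,0],
    [-9,1.2,0,0],
    [-12,1.6,0,0],
    [-15,2,0,0],
    [-18,2.4,0,0],
    [-21,2.8,0,0],
    [-24,3.2,0,0],
    [-26.5,3.4,0,0],
    [-26.5,3.4,3,0]
  ]
}}

```text
clock: 3.75
position: [0.4754, -0.2435, 0.2049]
tool_rot: [3.135, 0.004, 1.565]
force: [0.8, -0.8, -1.1]
grip_width: -0.0001
```

Emit:
{"op": "apply_moves", "data": {
  "steps": [
    [0,0,2,0],
    [0,0,5,0],
    [0,0,8,0],
    [0,0,11,0],
    [0,0,13.5,0],
    [0,0,15,0],
    [0,0,16.5,0],
    [0,0,17.5,0],
    [0,0,17.9,0],
    [0,0,17.9,0]
  ]
}}

```text
clock: 4.58
position: [0.4735, -0.2374, 0.0219]
tool_rot: [-3.141, -0.0, 1.57]
force: [0.3, 0.6, -0.6]
grip_width: 0.0
```

```bash
python3 - <<'E'
from h import *
s=telemetry.observe(); print(s['clock'],s['position'],s['force'])
f=cams.grab_frame('top');a=f['color'][195:285,250:400,::-1]
cv2.imwrite('pics/c2.png',cv2.resize(a,(750,450),interpolation=3))
E
```

```text
4.5833 [ 0.47347276 -0.23743587  0.02185041] [ 0.31071247  0.64150712 -0.58623688]
```

View pics/c2.png

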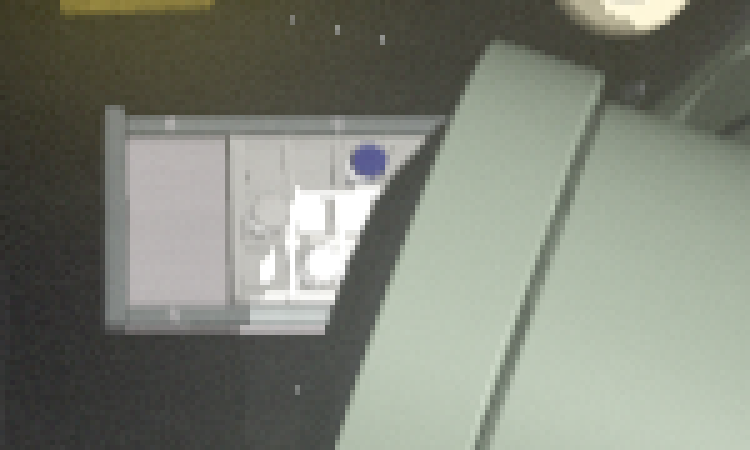

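The picture shows the arm over the dock's open end, with the rack undisturbed and its gap to the stop still open (125–230 px). I'm starting the push.

Emit:
{"op": "apply_moves", "data": {
  "steps": [
    [0.7,0,0,0],
    [1.3,0,0,0],
    [1.7,0,0,0],
    [2,0,0,0],
    [2.3,0,0,0],
    [2.6,0,0,0],
    [2.9,0,0,0],
    [3.2,0,0,0],
    [3.5,0,0,0],
    [3.8,0,0,0]
  ]
}}

```text
clock: 5.47
position: [0.4738, -0.1993, 0.0223]
tool_rot: [3.142, 0.0, 1.57]
force: [-0.9, -2.1, 1.3]
grip_width: -0.0003
```

Emit:
{"op": "apply_moves", "data": {
  "steps": [
    [0.3,0,0,0],
    [0.6,0,0,0],
    [0.9,0,0,0],
    [1.2,0,0,0],
    [1.5,0,0,0],
    [1.8,0,0,0],
    [2.1,0,0,0],
    [2.4,0,0,0],
    [2.7,0,0,0],
    [3,0,0,0]
  ]
}}

```text
clock: 6.3
position: [0.4738, -0.1691, 0.0223]
tool_rot: [-3.142, -0.0, 1.57]
force: [-0.9, -1.9, 1.0]
grip_width: 0.0
```

Emit:
{"op": "apply_moves", "data": {
  "steps": [
    [0.1,0,0,0],
    [0.2,0,0,0],
    [0.3,0,0,0],
    [0.4,0,0,0],
    [0.5,0,0,0],
    [0.55,0,0,0],
    [0.6,0,0,0],
    [0.65,0,0,0],
    [0.7,0,0,0],
    [0.7,0,0,0]
  ]
}}

```text
clock: 7.13
position: [0.4738, -0.1623, 0.0223]
tool_rot: [-3.142, -0.0, 1.57]
force: [1.0, 1.3, 0.7]
grip_width: -0.0001
```

```bash
python3 - <<'E'
from h import *
s=telemetry.observe(); print(s['clock'],s['position'],s['force'])
f=cams.grab_frame('top');a=f['color'][195:285,250:400,::-1]
cv2.imwrite('pics/c3.png',cv2.resize(a,(750,450),interpolation=3))
E
```

```text
7.1333 [ 0.47377053 -0.16229031  0.02229052] [1.04597745 1.33976815 0.71637297]
```

View pics/c3.png

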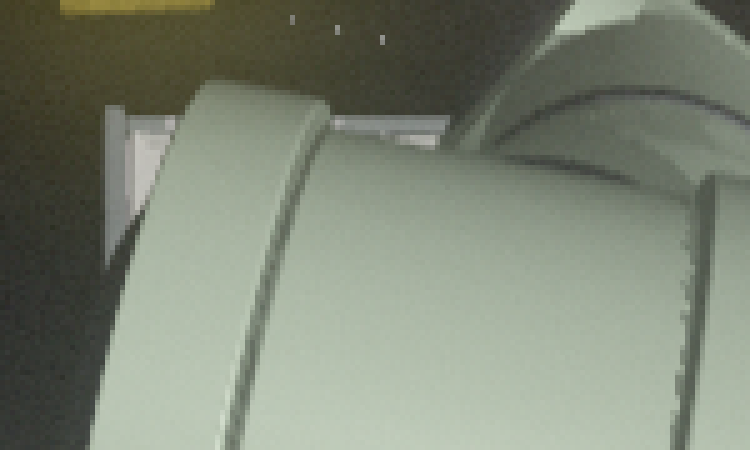

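The arm hides most of the dock, so I'll finish the push by force, in small steps.

Emit:
{"op": "apply_moves", "data": {
  "steps": [
    [0.05,0,0,0],
    [0.1,0,0,0],
    [0.15,0,0,0],
    [0.2,0,0,0],
    [0.25,0,0,0],
    [0.3,0,0,0],
    [0.35,0,0,0],
    [0.4,0,0,0],
    [0.45,0,0,0],
    [0.45,0,0,0]
  ]
}}

```text
clock: 8.02
position: [0.4745, -0.1593, 0.0226]
tool_rot: [3.14, 0.002, 1.569]
force: [1.6, -8.4, -0.8]
grip_width: -0.0003
```

Emit:
{"op": "apply_moves", "data": {
  "steps": [
    [0.03,0,0,0],
    [0.06,0,0,0],
    [0.09,0,0,0],
    [0.12,0,0,0],
    [0.15,0,0,0],
    [0.18,0,0,0],
    [0.2,0,0,0],
    [0.2,0,0,0],
    [0.2,0,0,0],
    [0.2,0,0,0]
  ]
}}

```text
clock: 8.85
position: [0.4748, -0.1591, 0.0229]
tool_rot: [3.138, 0.004, 1.567]
force: [3.4, -19.1, -1.5]
grip_width: 0.0
```

The force rose to 19 N with no travel, so the rack is against the stop. I'll back off, lift and move towards the start station.

Emit:
{"op": "apply_moves", "data": {
  "steps": [
    [-0.3,0,0,0],
    [-1,0,0,0],
    [-2,0,0,0],
    [-3.5,0,0,0],
    [-5,0,0,0],
    [-6,0,0,0],
    [-6,0,-2,0],
    [-6,0,-5,0],
    [-6,0,-8,0],
    [-6,0,-11,0]
  ]
}}

```text
clock: 9.68
position: [0.4731, -0.2164, 0.1334]
tool_rot: [-3.141, -0.0, 1.569]
force: [0.1, 1.0, 0.3]
grip_width: -0.0001
```

Emit:
{"op": "apply_moves", "data": {
  "steps": [
    [3,0,-2,0],
    [6,0,-3,0],
    [9,0,-3,0],
    [12,0,-3,0],
    [15,0,-3,0],
    [18,0,-3,0],
    [21,0,-3,0],
    [24,0,-3,0],
    [27,0,-3,0],
    [30,0,-3,0]
  ]
}}

```text
clock: 10.52
position: [0.4738, 0.0853, 0.1624]
tool_rot: [-3.141, -0.0, 1.57]
force: [0.9, 0.7, 0.5]
grip_width: -0.0001
```

Emit:
{"op": "apply_moves", "data": {
  "steps": [
    [3,0,0,0],
    [6,0,0,0],
    [9,0,0,0],
    [12,0,0,0],
    [13.5,0,0,0],
    [13.5,0,0,0],
    [13.5,0,0,0],
    [13.5,0,0,0],
    [13.5,0,0,0],
    [13.5,0,0,0]
  ]
}}

```text
clock: 11.35
position: [0.4744, 0.218, 0.1624]
tool_rot: [3.142, 0.0, 1.568]
force: [-0.3, 0.2, 0.0]
grip_width: 0.0001
```

```bash
python3 - <<'E'
from h import *
s=telemetry.observe(); print(s['clock'],s['position'],s['tool_rot'],s['force'])
f=cams.grab_frame('top');a=f['color'][205:275,260:390,::-1]
g=cams.grab_frame('scene');b=g['color'][165:245,210:380,::-1]
cv2.imwrite('pics/c4.png',np.vstack([cv2.resize(a,(520,280),interpolation=3),cv2.resize(b,(520,245),interpolation=3)]))
E
```

```text
11.35 [0.47441677 0.21796    0.16242286] [3.14153446e+00 5.63881356e-05 1.56810562e+00] [-0.29711205  0.2179213   0.00216643]
```

View pics/c4.png

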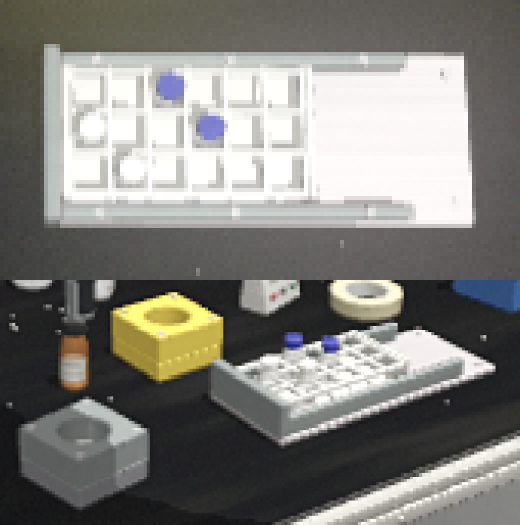

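The rack is home: no gap is left at the stop, and all four vials stand upright. Now a quick cross-check of the well position.

```bash
python3 - <<'E'
from h import *
g=cams.grab_frame('scene')
p=np.array([.472,.2175,.05]);t=[p+[.025*np.cos(a),.025*np.sin(a),0] for a in np.linspace(0,6.28,30)]
k=[p+[x*1,y*1,0] for x,y in((.036,.049),(.049,-.034),(-.037,-.047),(-.049,.032))]
im=g['color'][185:245,200:280,::-1].copy();im=cv2.resize(im,(640,480),interpolation=3)
for q in t+k:
    u=(proj(g,q)-[200,185]+.5)*8; cv2.circle(im,tuple(int(v) for v in u),2,(0,0,255),-1)
cv2.imwrite('pics/c5.png',im)
E
```

```text
(no output)
```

View pics/c5.png

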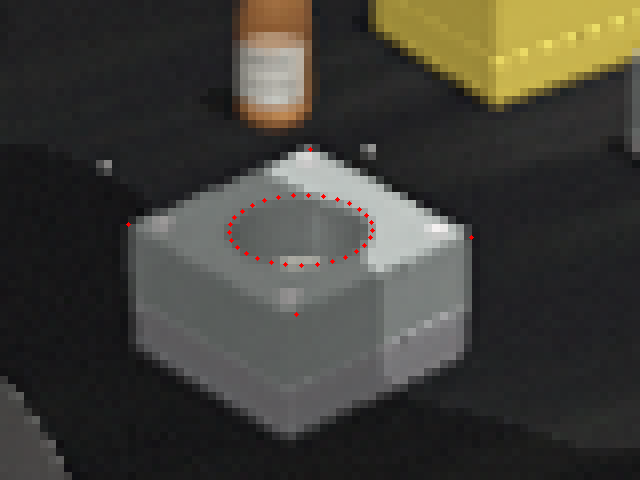

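The projected rim circle matches the well's mouth in the scene picture, centred at (300,230). I'm descending and then pressing slowly.

Emit:
{"op": "apply_moves", "data": {
  "steps": [
    [0,-0.2,2,0],
    [0,-0.2,4.5,0],
    [0,-0.2,7,0],
    [0,-0.2,9,0],
    [0,-0.2,10.5,0],
    [0,-0.2,11.3,0],
    [0,-0.2,12,0],
    [0,-0.2,12.4,0],
    [0,-0.2,12.7,0],
    [0,-0.2,12.7,0]
  ]
}}

```text
clock: 12.33
position: [0.4723, 0.2191, 0.0354]
tool_rot: [3.141, -0.0, 1.57]
force: [-1.0, 0.1, 0.1]
grip_width: -0.0003
```

Emit:
{"op": "apply_moves", "data": {
  "steps": [
    [0,0,0.1,0],
    [0,0,0.2,0],
    [0,0,0.3,0],
    [0,0,0.4,0],
    [0,0,0.5,0],
    [0,0,0.6,0],
    [0,0,0.7,0],
    [0,0,0.75,0],
    [0,0,0.8,0],
    [0,0,0.8,0]
  ]
}}

```text
clock: 13.17
position: [0.4722, 0.2191, 0.0273]
tool_rot: [3.141, -0.0, 1.57]
force: [-1.1, 0.6, 2.9]
grip_width: 0.0001
```

Contact is made and the spring reads 2.9 N. I'm pressing on until the force rises sharply at the bottom.

Emit:
{"op": "apply_moves", "data": {
  "steps": [
    [0,0,0.05,0],
    [0,0,0.1,0],
    [0,0,0.15,0],
    [0,0,0.2,0],
    [0,0,0.25,0],
    [0,0,0.3,0],
    [0,0,0.35,0],
    [0,0,0.4,0],
    [0,0,0.45,0],
    [0,0,0.5,0]
  ]
}}

```text
clock: 14.0
position: [0.4726, 0.2192, 0.0235]
tool_rot: [3.141, -0.001, 1.569]
force: [-9.8, -2.6, 48.8]
grip_width: 0.0003
```

The key is fully down: the tip is at z=23.5 mm with a hard stop. I'm releasing it straight up.

Emit:
{"op": "apply_moves", "data": {
  "steps": [
    [0,0,-0.3,0],
    [0,0,-0.6,0],
    [0,0,-1,0],
    [0,0,-1.5,0],
    [0,0,-2.5,0],
    [0,0,-4,0],
    [0,0,-6,0],
    [0,0,-9,0],
    [0,0,-12,0],
    [0,0,-14,0]
  ]
}}

```text
clock: 14.83
position: [0.4725, 0.2189, 0.1652]
tool_rot: [3.14, -0.001, 1.569]
force: [0.2, -0.1, 0.4]
grip_width: 0.0001
```

Emit:
{"op": "apply_moves", "data": {
  "steps": [
    [3,0,-2,0],
    [6,0,-4,0],
    [9,0,-4,0],
    [12,0,-4,0],
    [15,0,-4,0],
    [18,0,-4,0],
    [20,0,-4,0],
    [20,0,-4,0],
    [20,0,-4,0],
    [20,0,-4,0]
  ]
}}

```text
clock: 15.67
position: [0.4725, 0.4181, 0.2026]
tool_rot: [3.142, 0.001, 1.569]
force: [0.0, 0.2, -0.0]
grip_width: 0.0
```

```bash
python3 - <<'E'
from h import *
s=telemetry.observe(); print(s['clock'],s['position'],s['force'])
f=cams.grab_frame('top');a=f['color'][140:275,90:390,::-1]
cv2.imwrite('pics/c6.png',cv2.resize(a,(800,360),interpolation=3))
E
```

```text
15.6667 [0.47246927 0.41814312 0.20259891] [ 0.04621987  0.23966571 -0.00375305]
```

View pics/c6.png

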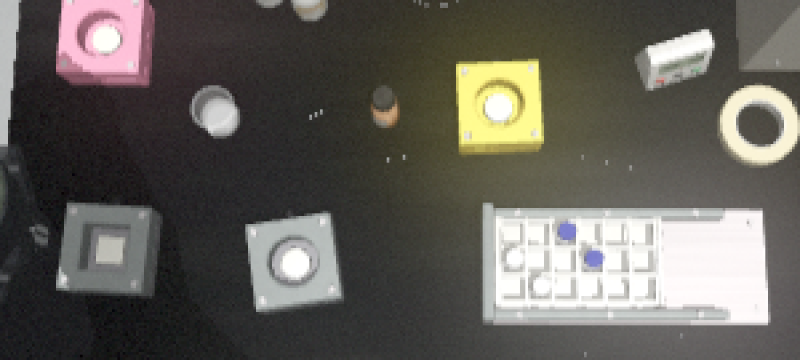

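The rack is home at the stop with its vials upright. The bottle, beaker and tape are where they were, and the round key at (295,262) shows as before. Handing in.

```bash
python3 -c "
from workcell import workorder; print(workorder.job_done())"
```

```text
the job is handed in; nothing more can be done
None
```

I pushed the rack home with the shut fingers, pressed the round start key all the way down and let it come back up, then handed in at about 15.7 s.

- **Rack:** the push force rose from about 2 N to 19 N with no further travel. The pictures afterwards show no gap at the end stop and all four vials upright in their cells.
- **Start key:** I felt the spring at about 3 N, then a hard stop with the tip at z = 23.5 mm (fully down is nominally 24 mm). I pressed harder than needed: the wrist force reached 49 N with 10 N sideways, through the fingertips only. That is well under the 120 N wrist limit. It is above the 40 N limit for the arm or gripper body, but neither of those touched anything as far as I know.
- **Key return:** this was judged from the picture only, where the key looks as it did at the start. The key joint itself cannot be read.
- **Everything else:** the stop key was not touched. The bottle, beaker and tape look unmoved in the last top view, and the robot is clear of everything.

The detector gave a wrong best match for the start well in one scene picture: it picked the yellow look-alike. I took the well's position from the top view instead, and it matched the scene picture when projected back.

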